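# Count the test, then hold the spring tester on its mark

## Robot

A 6-joint arm with a two-finger parallel gripper is mounted at the origin on a cart in front of the work surface, level with it; the furniture and walls round the work are solid. World frame = base frame: x ahead of the robot, y to its left, z up, the work surface at z = 0. Lengths are in m, angles in rad, forces in N, time in s.
With the tool pointing down it reaches from about 0.375 to 0.925 m from the base axis. Payload 5.7 kg.
Tool frame: the origin (TCP) lies at the very end of the fingers, on their centre line; the grasp point (between the pads) lies 19 mm behind it (grip_depth is the distance from the TCP to the grasp point, in m); y points along the fingers, x is the direction in which the jaws open and shut, and the axes are right-handed (so a half turn about y gives the same grasp; the last joint's range is limited). The gripper opens to 85 mm and grips with 20 to 120 N. Pads are 22 mm wide; open, the fingers measure 114 mm over their backs; the gripper's body (76 mm by 85 mm) begins 54 mm behind the grasp point. The pads swing forward as they close: fully open they stand 13 mm farther back than shut.
Start: joints at [-1.268, 0.359, 1.51, -0, 1.272, -0.115], TCP at [0.243, -0.548, 0.231] pointing down, gripper open.
Joint ranges: [-2.97, 2.97], [-1.01, 2.36], [0.21, 2.38], [-0.96, 4.11], [0.2, 2.71], [-2.98, 2.98]. Speed limits (rad/s): [2.39, 2.39, 3.14, 3.14, 3.14, 3.14].

## Interface

Orientations are given as a unit quaternion [w, x, y, z].
In Python, from rig import * gives the robot as it stands. Calls block until the motion is done:
- move_ptp(position, orientation): joint-space move of the TCP to a pose.
- move_linear(position, attitude=None, velocity=0.15, f_stop=None): straight line of the TCP; attitude=None keeps the orientation; velocity is the mean speed in m/s. With f_stop (N) it stops when the force on the tool has changed by that much, and returns True; else False.
- goto_joints(angles): joint-space move.
- release() and close_gripper(newtons=None): open the fingers fully, or close them until they stop; newtons is the grip in N (None keeps the last).
- dwell(seconds).
- ik(position, orientation): joint angles nearest the present ones, or None.
- sense(): the state.
- snapshot(name): name is "scene" or "top"; returns (picture, depth): 420x560x3 uint8, red, green, blue; 420x560 float32, m along the optical axis (not along the pixel's ray), 0 where there is no reading.
- camera_info(name): a dict with "intrinsics" (3x3 intrinsics, pixels), "rvec" (rotation vector, rad) and "tvec" (3), from world to camera coordinates, as OpenCV has them. Camera axes: x right, y down, z forward; pixel columns grow to the right and rows downward; lengths in m; the calibration is good to about 2 mm. A picture is of the moment at which its call begins. camera_info takes no time and is no camera call.
A pose or a line that the arm cannot do raises IKError and nothing moves.
- hand_in(): hands the job in, once; it reports no verdict.
The state is a dict: "clock": time; "qpos": joint angles; "joint_vel": joint speeds; "joint_efforts": joint torques, N m; "position": TCP position; "orientation": TCP orientation; "ft_force": force on the tool from outside, world axes, zero at the start; "torque": the same for the moment, N m; "width": opening from 0.0 (shut) to 1.0 (fully open).
Only numpy, scipy, OpenCV 4.12 (cv2) and the standard library are available. Lean on these libraries where they do the work, as an engineer would, in place of code of your own. Each camera call takes 0.05 s, during which the arm holds its last target.

## Task

Log the test on the tally counter: swing its red-knobbed lever all the way across to its stop and let it spring back home. Then press the black palm pad of the spring tester down until the orange pointer at the other end of the handle lines up with the green marker, without pressing it well past the marker, and finish while still holding it there: do not let go. Leave the tape measure, the tin and the bolt where they are.

Things in the scene. Friction and masses are not known exactly. Their poses are not given: they have to be found in the camera images.
- tester: Hand-operated spring tester, screwed to the bench: grey base 110 (x) x 300 (y) x 14 mm, blue spring housing amid it (60 x 74 mm, 118 mm high), white upright scale plate on its +y half (y = 78 to 146, up to z = 164 mm). Palm pad on the -y side. Origin: centre of the underside. x points away from the robot at yaw 0, y to the left; turned up to 0.3 rad.
- tester_hinge (a point): The middle of the handle's hinge pin, 105 mm above the bench over the tester's origin. The pin runs along the tester's x axis.
- handle (a joint): Angle of the tester's rocking handle in rad: 0 at rest (pad end raised 0.25 rad above level, pointer end as much below), grows as the pad is pressed down, hard stop at 0.5. A spring brings it back: at the pad about 4 N to start it, 6.5 N at 0.2 and 9 N at 0.35 rad.
- handle_pad (a point): Centre of the top of the black round palm pad (46 mm across, 19 mm thick), on the handle's -y end; measured in the handle it lies 140 mm out from the hinge along the bar and 31 mm above the bar's centre line. About 170 mm above the bench at rest, so 0.1 rad of the handle lowers it by about 14 mm. Press it straight down from above.
- pointer_tip (a point): Tip of the orange pointer on the handle's +y end, 100 mm from the hinge; it rises in front of the white scale plate as the pad goes down.
- marker (a joint): Angle of the green marker, in rad, on the handle's scale: the pointer stands level with the marker's middle when joint handle equals this value. Set by hand to 0.20 to 0.34, stays put (stiff friction).
- marker_mid (a point): The point where the pointer's tip lies when it is level with the middle of the green marker. The marker itself is a green tab 12 mm high, just beyond it (4 to 34 mm farther from the hinge) at the edge of the white scale plate.
- counter: Tally counter, screwed to the bench: aluminium housing 60 (x) x 70 (y) mm, 41 mm high, on a dark plate 84 x 94 x 6 mm, with four white number wheels in its front. Origin: centre of its underside, on the bench. Its x axis points away from the robot at yaw 0; it is turned up to 0.4 rad. A wall shelf 390 mm above the bench begins 0.71 m ahead of the robot base: keep the wrist clear of it.
- lever_pivot (a point): Pivot of the counter's lever, on the middle of its top, 44 mm above the bench; its axis is vertical.
- lever (a joint): Angle of the counter's lever in rad: 0 at rest, where it points to the robot and 0.5 rad to the left (+y) of the counter's -x axis; it swings anticlockwise seen from above (over the front, knob from left to right as the robot sees it) to its stop at 1.0; let go, it returns to 0. Spring: 1.2 N at the knob to start, 3.6 N at the stop.
- lever_post (a point): Centre of the top of the lever's red upright knob: a post 14 mm across that stands from 45 to 81 mm above the bench, 50 mm from the pivot. Push it sideways.
- tape_measure: Grey and black tape measure, 37 x 84 x 63 mm, loose in front of the tester; origin under its middle. Leave it alone.
- bolt_m10: Steel bolt 16 x 52 x 18 mm lying in front of the tester's pad end; origin under its middle. Leave it alone.
- grease_tin: Red round flat tin, 65 mm across, 23 mm high, to the left of the counter; origin under its middle. Leave it alone.

How it is judged:
By the outcome, as a careful person would: the job done as asked, in the order asked, and still so for the second after the job is handed in, while the arm keeps its last pose, push and grip.
It also fails if it takes over 54 s, if anything falls off the work surface, if the arm or the gripper's body presses on something with over 40 N, if the wrist force passes 120 N, or if a joint passes its speed limit or range.

## Working session

There is one attempt and no reset: what is moved stays moved. The work goes in short steps, each a Python script; the robot and the scene stay as the last script left them, time stands still between calls to the robot, and variables do not carry over. Pictures are saved under pics/ and viewed, and the job is handed in when it is done.

```bash
mkdir -p pics; ls; python3 - <<'E'
from rig import *
import cv2, numpy as np
for n in ("scene","top"):
    p,d=snapshot(n); cv2.imwrite(f"pics/{n}0.png",p[:,:,::-1]); np.save(f"pics/{n}0.npy",d)
    c=camera_info(n); print(n,c)
s=sense(); print(s)
E
```

```text
pics
scene {'intrinsics': array([[399.58981556,   0.        , 275.21518092],
       [  0.        , 399.58981556, 204.72457342],
       [  0.        ,   0.        ,   1.        ]]), 'rvec': array([ 1.01696601, -2.2028997 ,  1.20608474]), 'tvec': array([0.46514738, 0.26319576, 0.71327841])}
top {'intrinsics': array([[410.27610594,   0.        , 283.47652819],
       [  0.        , 410.27610594, 201.37355952],
       [  0.        ,   0.        ,   1.        ]]), 'rvec': array([ 2.10682126, -2.15564392,  0.21576013]), 'tvec': array([0.19002583, 0.53232191, 0.96508618])}
{'clock': 0.1, 'qpos': array([-1.26811512e+00,  3.59421964e-01,  1.51134173e+00, -9.81841250e-07,
        1.27251087e+00, -1.15127216e-01]), 'joint_vel': array([ 0.00131067, -0.0014038 , -0.00156993,  0.00137877,  0.00097029,
       -0.00076406]), 'joint_efforts': array([ 3.85210415e-04, -5.28654134e+01, -2.79349995e+01, -2.97204497e-04,
        5.04242984e-03, -1.37710958e-05]), 'position': array([ 0.24324516, -0.54779734,  0.23053754]), 'orientation': array([ 0.59320225, -0.59244425,  0.38589334, -0.38497691]), 'ft_force': array([-0.20119567,  0.18514944, -0.29199374]), 'torque': array([0.09473051, 0.03849369, 0.00961663]), 'width': 1.00122069074276}
```

View pics/scene0.png

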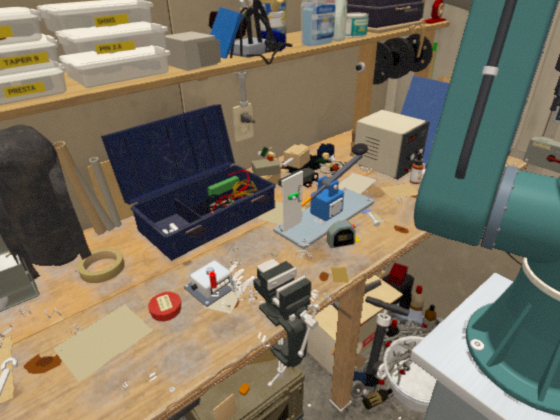

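View pics/top0.png

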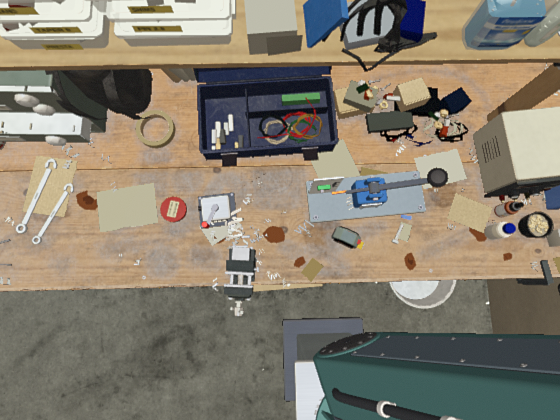

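The scene view shows the counter with its red knob near (213,283), the tin at (165,305), the tester at (325,205) and its pad at (360,149). In the top view the counter is near (216,210), its knob at (206,225), the tester base spans (307–425, 173–220) and the pad is at (437,177). I'll zoom in and measure.

```bash
cat > h.py <<'E'
import numpy as np, cv2
from rig import *
def cam(n):
    c=camera_info(n); R,_=cv2.Rodrigues(np.array(c['rvec'])); return np.array(c['intrinsics']),R,np.array(c['tvec']).ravel()
def ray(n,uv):
    K,R,t=cam(n); d=R.T@np.linalg.inv(K)@np.array([uv[0],uv[1],1.]); return -R.T@t,d
def onplane(n,uv,z):
    o,d=ray(n,uv); return o+d*(z-o[2])/d[2]
def proj(n,p):
    K,R,t=cam(n); q=K@(R@np.array(p)+t); return q[:2]/q[2]
def bydepth(n,uv,dep):
    o,d=ray(n,uv); return o+d*dep
def cloud(n,D):
    K,R,t=cam(n); v,u=np.indices(D.shape); 
    c=np.stack([(u-K[0,2])/K[0,0]*D,(v-K[1,2])/K[1,1]*D,D],-1); return (c-t)@R
def two(uv1,uv2):
    o1,d1=ray('scene',uv1); o2,d2=ray('top',uv2)
    A=np.stack([d1,-d2],1); s,_,_,_=np.linalg.lstsq(A,o2-o1,rcond=None)
    a=o1+d1*s[0]; b=o2+d2*s[1]; return (a+b)/2,np.linalg.norm(a-b)
E
python3 - <<'E'
from h import *
import numpy as np
S=cv2.imread('pics/scene0.png');T=cv2.imread('pics/top0.png')
def crop(I,x,y,w,h,f): return cv2.resize(I[y:y+h,x:x+w],None,fx=f,fy=f,interpolation=cv2.INTER_NEAREST)
cv2.imwrite('pics/c1.png',crop(T,295,150,160,100,5))
cv2.imwrite('pics/c2.png',crop(S,265,135,130,115,5))
a=crop(T,150,180,100,70,4);b=crop(S,140,250,100,80,4)
cv2.imwrite('pics/c3.png',np.vstack([a,b]))
for n in('scene','top'):
    K,R,t=cam(n);print(n,-R.T@t)
E
```

```text
scene [-0.06864157  0.6450284   0.61125026]
top [0.34972042 0.19629538 1.04404575]
```

View pics/c1.png

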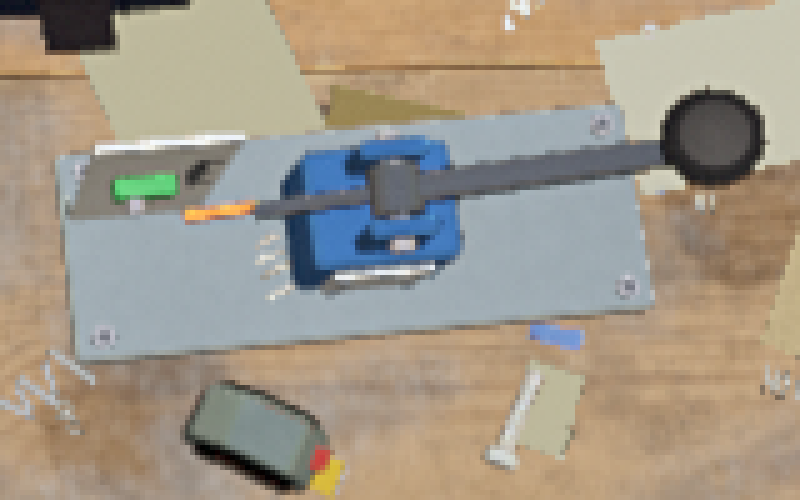

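View pics/c2.png

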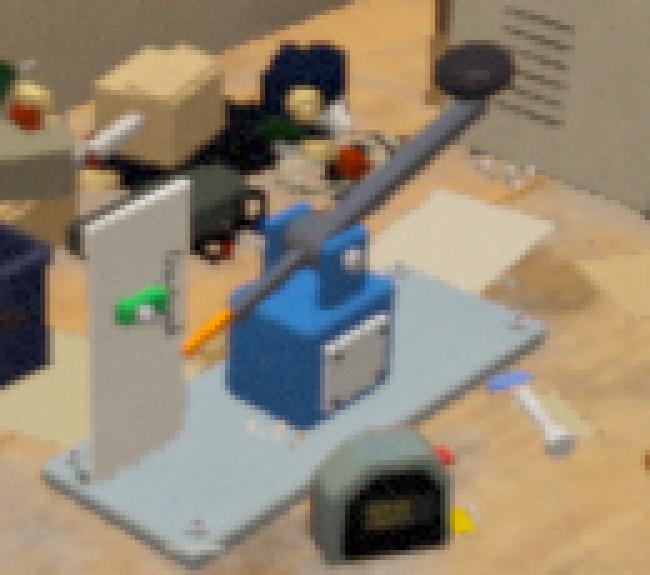

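View pics/c3.png

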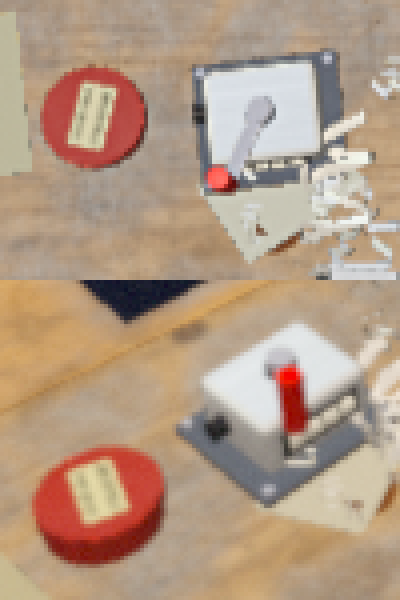

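The crops show the tester base corners, pad, orange pointer tip, green tab and red knob clearly. I'll measure from colour masks and depth.

```bash
python3 - <<'E'
from h import *
np.set_printoptions(precision=4,suppress=True)
I={n:cv2.imread(f'pics/{n}0.png') for n in('scene','top')}
D={n:np.load(f'pics/{n}0.npy') for n in I}
P={n:cloud(n,D[n]) for n in I}
H={n:cv2.cvtColor(I[n],cv2.COLOR_BGR2HSV) for n in I}
def comp(n,lo,hi,box,name):
    m=cv2.inRange(H[n],np.array(lo),np.array(hi)); z=np.zeros_like(m); x,y,w,h=box; z[y:y+h,x:x+w]=m[y:y+h,x:x+w]
    k,l,s,c=cv2.connectedComponentsWithStats(z); i=1+np.argmax(s[1:,4]); print(n,name,s[i],c[i]); return l==i,c[i]
g={};o={};r={}
for n,b1,b2,b3 in(('scene',(265,180,60,40),(265,180,60,40),(200,265,25,30)),('top',(310,180,50,20),(325,185,30,15),(195,210,20,25))):
    g[n]=comp(n,(45,100,80),(80,255,255),b1,'green')
    o[n]=comp(n,(8,150,150),(25,255,255),b2,'orange')
    r[n]=comp(n,(0,150,120),(6,255,255),b3,'red')
    for q,nm in((g,'g'),(o,'o'),(r,'r')):
        p=P[n][q[n][0]&(D[n]>0)]; print(' ',nm,np.median(p,0),p.min(0),p.max(0))
print('green tri',two(g['scene'][1],g['top'][1]))
cs=[(60,155),(78,360),(655,305),(615,105)]
W=[onplane('top',(295+x/5-.4,150+y/5-.4),.014) for x,y in cs]
for w in W: print('corner',w)
print('sides',[np.linalg.norm(W[i]-W[(i+1)%4]) for i in range(4)])
# counter plate
cs=[(193,66),(338,52),(342,182),(206,192)]
W=[onplane('top',(150+x/4-.4,180+y/4-.4),.006) for x,y in cs]
for w in W: print('plate',w)
print('sides',[np.linalg.norm(W[i]-W[(i+1)%4]) for i in range(4)])
cs=[(203,76),(320,64),(324,152),(207,160)]
W=[onplane('top',(150+x/4-.4,180+y/4-.4),.041) for x,y in cs]
for w in W: print('hous',w)
print('sides',[np.linalg.norm(W[i]-W[(i+1)%4]) for i in range(4)])
print('knob top', onplane('top',(150+221/4-.4,180+178/4-.4),.081))
print('pivot', onplane('top',(150+261/4-.4,180+108/4-.4),.047))
print('tin', onplane('top',(150+94/4-.4,180+116/4-.4),.023))
print('pad', onplane('top',(295+713/5-.4,150+137/5-.4),.170), two((265+475/5-.4,135+65/5-.4),(295+713/5-.4,150+137/5-.4)))
print('hinge', onplane('top',(295+397/5-.4,150+186/5-.4),.112))
# pads in depth
for n,b in(('top',(428,168,19,19)),('scene',(352,143,16,14))):
    x,y,w,h=b; p=P[n][y:y+h,x:x+w].reshape(-1,3); p=p[(p[:,2]>.14)&(p[:,2]<.2)]; print('paddepth',n,len(p),p.mean(0),p.min(0),p.max(0))
E
```

```text
scene green [288 192  11   8  40] [292.625 195.225]
scene orange [302 197   9   9  42] [305.8571 200.9286]
scene red [209 272   8  16  81] [212.5679 279.6543]
  g [0.5509 0.089  0.118 ] [0.5465 0.0711 0.1105] [0.5572 0.1007 0.122 ]
  o [0.5468 0.0442 0.0845] [ 0.5432 -0.0699 -0.0009] [0.6595 0.0634 0.092 ]
  r [0.4743 0.37   0.0681] [0.47   0.3646 0.0472] [0.485  0.3742 0.0825]
top green [317 185  13   5  50] [323.42 186.88]
top orange [332 191  14   3  23] [338.0435 191.9565]
top red [202 222   6   6  26] [204.3462 224.3462]
  g [0.5555 0.0846 0.1169] [0.5501 0.0724 0.1064] [0.5628 0.1    0.1221]
  o [0.5498 0.0478 0.0848] [0.5471 0.0313 0.0825] [0.552  0.0619 0.0903]
  r [0.4799 0.3671 0.0804] [0.473  0.3606 0.0761] [0.4852 0.3724 0.0847]
green tri (array([0.5562, 0.0848, 0.1135]), np.float64(0.0011284380040835317))
corner [0.5962 0.1161 0.014 ]
corner [0.4894 0.1107 0.014 ]
corner [ 0.5111 -0.1856  0.014 ]
corner [ 0.6169 -0.174   0.014 ]
sides [np.float64(0.10699136817304075), np.float64(0.2970960170219917), np.float64(0.10643830669220186), np.float64(0.2908793167447649)]
plate [
[... 205 characters left out ...]
133), np.float64(0.08226492977507635)]
hous [0.5494 0.3839 0.041 ]
hous [0.5554 0.3114 0.041 ]
hous [0.5   0.309 0.041]
hous [0.4966 0.3808 0.041 ]
sides [np.float64(0.07275903617726959), np.float64(0.05544592189020477), np.float64(0.07190351217155382), np.float64(0.05281093835988755)]
knob top [0.4799 0.3651 0.081 ]
pivot [0.5273 0.347  0.047 ]
tin [0.5288 0.4553 0.023 ]
pad [ 0.561  -0.1601  0.17  ] (array([ 0.5621, -0.1637,  0.1627]), np.float64(0.0019326708818638869))
hinge [ 0.5546 -0.0332  0.112 ]
paddepth top 322 [ 0.5618 -0.1613  0.1662] [ 0.5416 -0.1817  0.1538] [ 0.5834 -0.1423  0.1739]
paddepth scene 179 [ 0.5555 -0.1573  0.1626] [ 0.5368 -0.1802  0.1406] [ 0.582  -0.1395  0.1734]
```

Measurements are consistent: tester about (0.553, -0.033) with yaw about 0.072, and the predicted pad xy matches the measured one. The counter is about (0.526, 0.347) with yaw about 0.078, and the predicted knob position matches the measured knob within 3 mm. Next I'll refine the marker angle and plan the lever push.

```bash
cat >> h.py <<'E'
from scipy.spatial.transform import Rotation as Ro
def down(yaw):
    x=np.array([np.cos(yaw),np.sin(yaw),0]); y=np.array([0,0,-1.]); z=np.cross(x,y)
    q=Ro.from_matrix(np.stack([x,y,z],1)).as_quat(); return np.array([q[3],*q[:3]])
TO=np.array([.5534,-.033]); TY=.072
def st(msg=''):
    s=sense(); print(msg,'t%.2f'%s['clock'],np.round(s['position'],4),'F',np.round(s['ft_force'],2),'w%.2f'%s['width'],np.round(s['qpos'],2)); return s
def tloc(p):
    c,s=np.cos(TY),np.sin(TY); d=np.asarray(p)[...,:2]-TO
    return np.stack([d@[c,s],d@[-s,c],np.asarray(p)[...,2]],-1)
E
python3 - <<'E'
from h import *
np.set_printoptions(precision=4,suppress=True)
s=sense(); q=s['orientation']; print(Ro.from_quat([q[1],q[2],q[3],q[0]]).as_matrix())
for yaw in (.078,.078+np.pi): print(yaw, ik([.478,.42,.2],down(yaw)), ik([.558,-.17,.2],down(yaw)))
# marker: intersect scene/top rays with plane of tab (tester-local x) 
I={n:cv2.imread(f'pics/{n}0.png') for n in('scene','top')}
D={n:np.load(f'pics/{n}0.npy') for n in I}
for n,b in(('scene',(280,185,25,20)),('top',(312,180,24,14))):
    H=cv2.cvtColor(I[n],cv2.COLOR_BGR2HSV); m=cv2.inRange(H,(45,80,60),(80,255,255))>0
    z=np.zeros_like(m); x,y,w,h=b; z[y:y+h,x:x+w]=m[y:y+h,x:x+w]
    L=tloc(cloud(n,D[n])[z]); print(n,len(L)); print(' x pct',np.percentile(L[:,0],[5,50,95]),'y',np.percentile(L[:,1],[2,50,98]),'z',np.percentile(L[:,2],[2,10,50,90,98]))
    a=np.arctan2(L[:,2]-.105,L[:,1])+.25; print(' ang',np.percentile(a,[2,10,50,90,98]))
    print(' front only', [ (np.median(L[k,2]),k.sum()) for k in [np.abs(L[:,0]-np.percentile(L[:,0],20))<.003]])
# pointer
for n,b in(('scene',(300,195,12,13)),('top',(328,188,20,8))):
    H=cv2.cvtColor(I[n],cv2.COLOR_BGR2HSV); m=cv2.inRange(H,(8,150,150),(25,255,255))>0
    z=np.zeros_like(m); x,y,w,h=b; z[y:y+h,x:x+w]=m[y:y+h,x:x+w]
    L=tloc(cloud(n,D[n])[z]);L=L[L[:,2]>.06]; print(n,'ptr',np.median(L,0),L.min(0),L.max(0), 'ang',np.percentile(np.arctan2(L[:,2]-.105,L[:,1])+.25,[10,50,90]))
E
```

```text
[[ 0.4058 -0.0005  0.914 ]
 [-0.914   0.0016  0.4058]
 [-0.0017 -1.      0.0002]]
0.078 [ 0.6124  0.4379  1.4645 -0.      1.2392  0.5344] [-0.4141  0.3647  1.5852 -0.      1.1917 -0.4921]
3.219592653589793 [ 0.6124  0.4379  1.4645 -0.      1.2392 -2.6072] [-0.4141  0.3647  1.5852 -0.      1.1917  2.6495]
scene 49
 x pct [0.0021 0.0067 0.0132] y [0.1039 0.1218 0.1572] z [0.1109 0.1119 0.1178 0.1197 0.1416]
 ang [0.2988 0.3051 0.3571 0.3729 0.4086]
 front only [(np.float64(0.11658986478204819), np.int64(26))]
top 60
 x pct [0.006  0.0108 0.0161] y [0.103  0.1171 0.1322] z [0.1072 0.1132 0.1168 0.1193 0.121 ]
 ang [0.2678 0.3228 0.3545 0.3709 0.3807]
 front only [(np.float64(0.11709625284106365), np.int64(30))]
scene ptr [-0.0014  0.0825  0.0857] [-0.0049  0.0639  0.0788] [0.0043 0.0968 0.092 ] ang [-0.0266  0.0226  0.0497]
top ptr [0.002  0.0809 0.0848] [-0.0001  0.0643  0.0825] [0.0037 0.0949 0.0903] ang [-0.0087  0.0208  0.0452]
```

```bash
python3 - <<'E'
from h import *
close_gripper(20)
move_linear([.2,-.45,.3],velocity=.25)
q=sense()['qpos'].copy(); q[0]=0.72; q[5]=0.64
goto_joints(list(q)); st('swing')
yw=.078; O=down(yw)
move_ptp([.479,.415,.14],O); st('above')
move_linear([.479,.415,.060],velocity=.12); st('down')
p,d=snapshot('scene'); cv2.imwrite('pics/l1.png',cv2.resize(p[240:340,130:270,::-1],None,fx=4,fy=4))
p,d=snapshot('top'); cv2.imwrite('pics/l1t.png',cv2.resize(p[170:250,140:260,::-1],None,fx=4,fy=4))
E
```

```text
swing t4.45 [0.3222 0.3734 0.3   ] F [ 0.18 -0.6  -0.02] w0.00 [ 0.72  0.14  1.64 -0.    1.36  0.64]
above t5.36 [0.4787 0.415  0.1408] F [ 0.27 -1.06  0.51] w0.00 [0.61 0.49 1.53 0.   1.12 0.53]
down t6.17 [0.4794 0.4155 0.0609] F [-1.08 -0.01  1.42] w0.00 [0.61 0.59 1.59 0.   0.96 0.53]
```

View pics/l1.png

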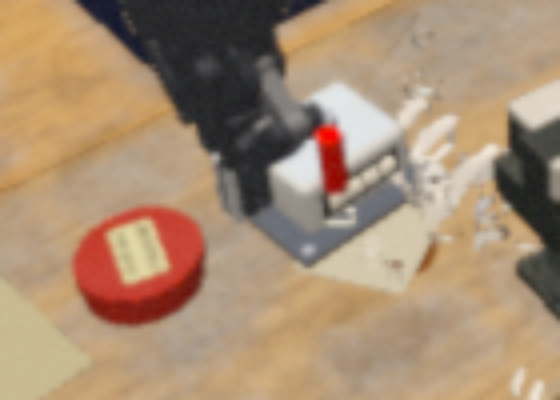

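View pics/l1t.png

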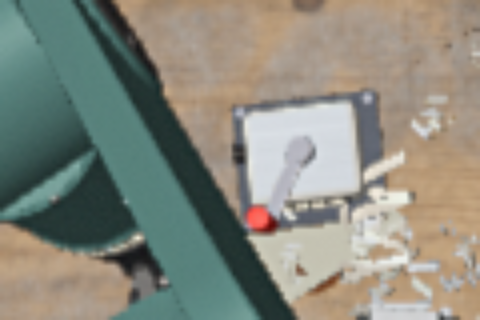

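The closed fingers stand beside the counter on the +y side of the knob, lever untouched and tin clear. Pushing now.

```bash
python3 - <<'E'
from h import *
yw=.078
def tgt(y): return [.479+(.415-y)*np.tan(yw)*0.7,y,.060]
r=move_linear(tgt(.352),velocity=.09,f_stop=20); st('a %s'%r)
r=move_linear(tgt(.318),velocity=.03,f_stop=12); st('b %s'%r)
p,d=snapshot('scene'); cv2.imwrite('pics/l2.png',cv2.resize(p[240:340,130:270,::-1],None,fx=4,fy=4))
p,d=snapshot('top'); cv2.imwrite('pics/l2t.png',cv2.resize(p[170:250,140:260,::-1],None,fx=4,fy=4))
E
```

```text
a False t7.12 [0.4825 0.3522 0.06  ] F [-1.68  1.58 -0.32] w-0.00 [0.51 0.55 1.68 0.   0.91 0.44]
b True t7.80 [0.4855 0.3372 0.0604] F [-1.26  5.33  0.94] w0.00 [0.49 0.54 1.7  0.   0.89 0.41]
```

View pics/l2.png

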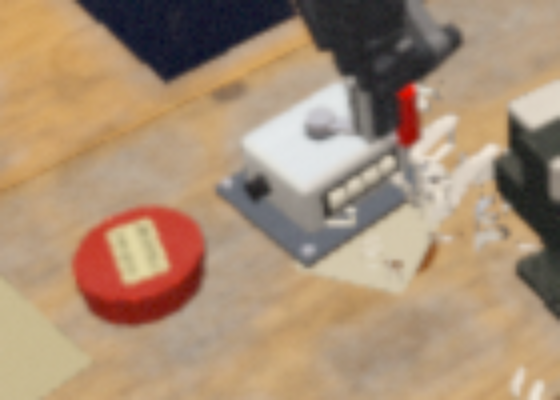

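View pics/l2t.png

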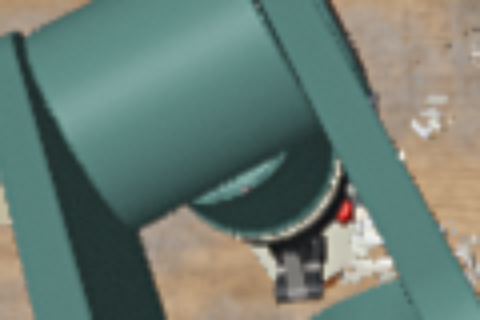

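```bash
python3 - <<'E'
from h import *
print(onplane('top',(226.2,222.2),.081))
r=move_linear([.4857,.327,.060],velocity=.03,f_stop=18); st('c %s'%r)
p,d=snapshot('scene'); cv2.imwrite('pics/l3.png',cv2.resize(p[240:340,130:270,::-1],None,fx=4,fy=4))
H=cv2.cvtColor(p[255:300,200:250],cv2.COLOR_RGB2HSV); m=cv2.inRange(H,(0,150,120),(6,255,255)); ys,xs=np.nonzero(m)
top=ys<=ys.min()+2; uv=(200+xs[top].mean(),255+ys[top].mean()); print(uv,onplane('scene',uv,.081))
E
```

```text
[0.4832826  0.31483956 0.081     ]
c True t8.16 [0.4856 0.3372 0.0605] F [-1.24  6.85  1.02] w-0.00 [0.48 0.54 1.7  0.01 0.89 0.4 ]
(np.float64(231.27272727272728), np.float64(262.27272727272725)) [0.48018683 0.32023777 0.081     ]
```

View pics/l3.png

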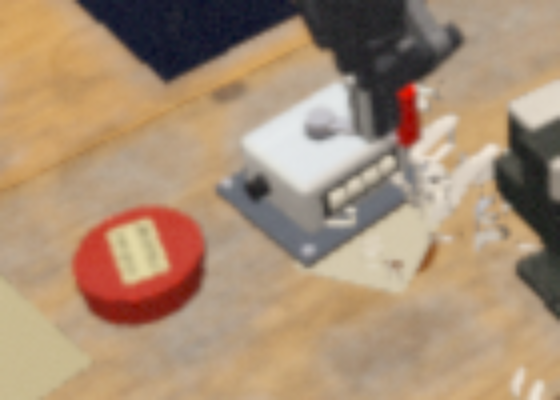

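The knob sits at about (0.483, 0.318), which is the predicted stop, and an extra 18 N moved it no further. Backing off and checking that it returns home.

```bash
python3 - <<'E'
from h import *
move_linear([.479,.42,.060],velocity=.15)
move_linear([.479,.42,.25],velocity=.25); st('up')
p,d=snapshot('scene'); cv2.imwrite('pics/l4.png',cv2.resize(p[240:340,130:270,::-1],None,fx=4,fy=4))
# knob 
H=cv2.cvtColor(p[265:295,200:240],cv2.COLOR_RGB2HSV); m=cv2.inRange(H,(0,150,120),(6,255,255)); ys,xs=np.nonzero(m); print(200+xs.mean(),265+ys.mean())
# move over the pad
yT=TY; h=.138
u=np.array([-np.sin(TY),np.cos(TY)]); xy=TO-h*u; print(xy)
move_linear([.42,.0,.27],attitude=down(.0),velocity=.3); st('mid')
move_linear([xy[0],xy[1],.24],attitude=down(TY),velocity=.25); st('over pad')
p,d=snapshot('scene'); cv2.imwrite('pics/p1.png',cv2.resize(p[110:250,250:430,::-1],None,fx=4,fy=4))
p,d=snapshot('top'); cv2.imwrite('pics/p1t.png',cv2.resize(p[140:260,290:470,::-1],None,fx=4,fy=4))
E
```

```text
up t9.82 [0.4783 0.419  0.2486] F [-0.19 -0.35 -0.96] w0.00 [0.61 0.39 1.41 0.01 1.33 0.53]
212.62025316455697 279.65822784810126
[ 0.56332742 -0.17064246]
mid t11.44 [0.4199 0.0006 0.2698] F [ 0.16  0.37 -0.47] w-0.00 [-0.16  0.05  1.81  0.    1.27 -0.16]
over pad t12.49 [ 0.5625 -0.1694  0.2399] F [-0.59 -0.45  0.39] w0.00 [-0.41  0.33  1.53  0.    1.28 -0.48]
```

View pics/l4.png

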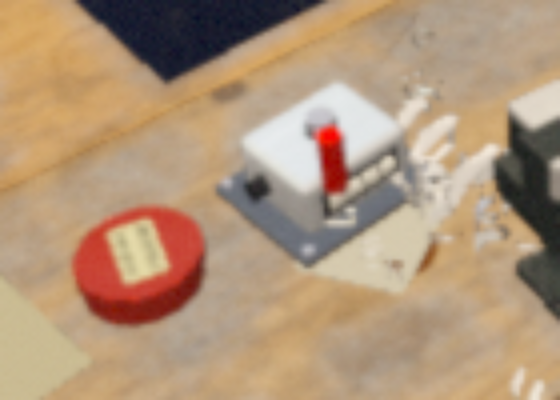

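View pics/p1.png

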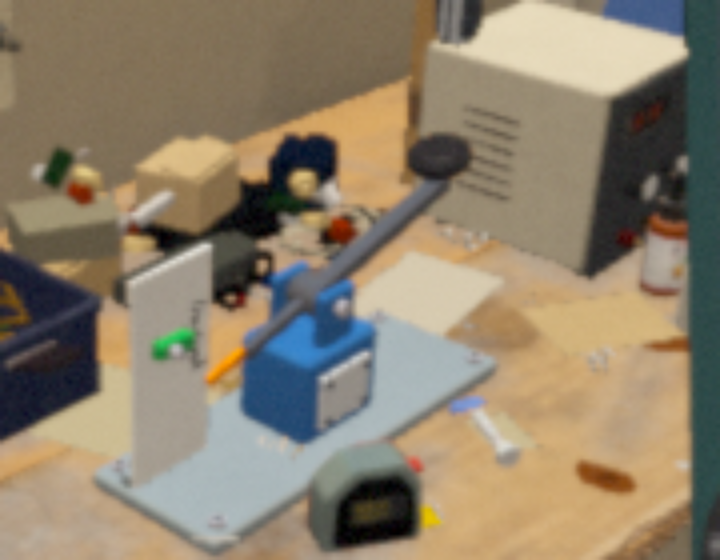

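View pics/p1t.png

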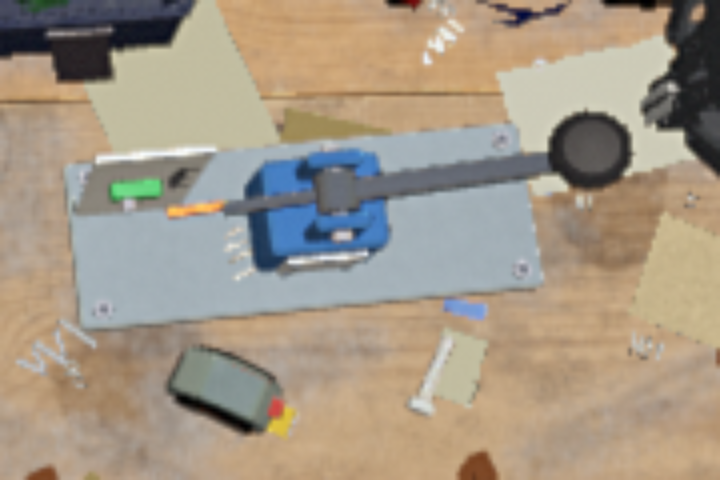

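```bash
python3 - <<'E'
from h import *
s=st()
for n in('scene','top'): print(n,proj(n,s['position']),proj(n,[.563,-.161,.17]), proj(n,[.5625,-.1694,.17]))
p,d=snapshot('scene'); cv2.imwrite('pics/p2.png',p[:,:,::-1])
E
```

```text
t12.59 [ 0.5625 -0.1694  0.2403] F [0.65 0.21 0.33] w0.00 [-0.41  0.33  1.53  0.    1.28 -0.48]
scene [363.18416788 119.63569501] [358.55415977 145.29952626] [360.73227433 144.50680001]
top [454.83610932 167.82457654] [437.52649795 176.12601391] [441.32889124 176.26972723]
```

View pics/p2.png

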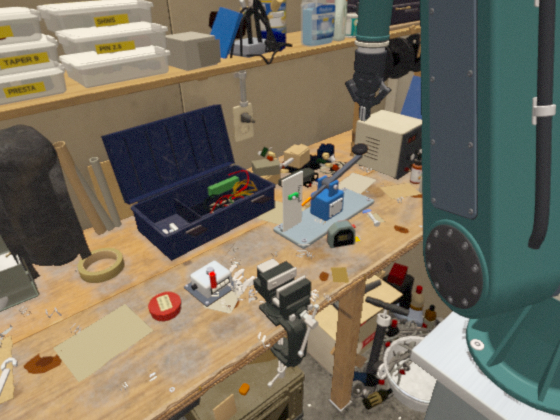

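The lever is back home: the knob centroid at (212.6, 279.7) is identical to the start. The gripper is above the pad, so I'll descend to contact.

```bash
python3 - <<'E'
from h import *
move_linear([.5633,-.1706,.19],velocity=.12); st('pre')
r=move_linear([.5633,-.1706,.155],velocity=.02,f_stop=3); st('contact %s'%r)
p,d=snapshot('scene'); cv2.imwrite('pics/p3.png',cv2.resize(p[110:250,250:430,::-1],None,fx=4,fy=4))
E
```

```text
pre t13.21 [ 0.5634 -0.1705  0.1903] F [ 0.64 -0.37  0.75] w-0.00 [-0.41  0.38  1.58 -0.    1.18 -0.48]
contact True t14.21 [ 0.5633 -0.1711  0.171 ] F [-0.52 -1.73  4.53] w0.00 [-0.41  0.4   1.61 -0.    1.13 -0.48]
```

View pics/p3.png

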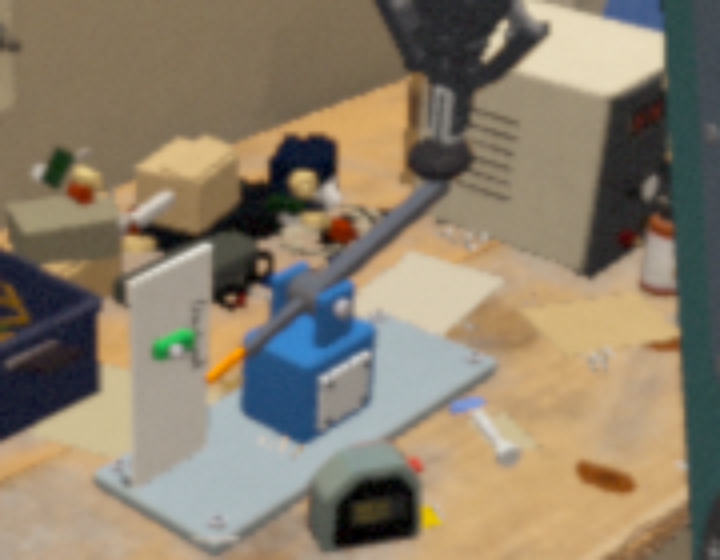

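Fingertips are centred on the pad and contact came at z=0.171 as expected. I'll press in stages and look at each one.

```bash
cat >> h.py <<'E'
def look(tag):
    p,d=snapshot('scene'); H=cv2.cvtColor(p,cv2.COLOR_RGB2HSV)
    cv2.imwrite(f'pics/{tag}.png',cv2.resize(p[165:225,270:340,::-1],None,fx=10,fy=10,interpolation=cv2.INTER_NEAREST))
    for nm,lo,hi in(('g',(45,80,60),(80,255,255)),('o',(8,150,150),(25,255,255))):
        m=cv2.inRange(H,lo,hi); z=np.zeros_like(m); z[175:215,280:325]=m[175:215,280:325]
        ys,xs=np.nonzero(z); 
        if len(xs)<4: print(nm,'few'); continue
        print(nm,len(xs),'cent',xs.mean().round(2),ys.mean().round(2),'box',xs.min(),xs.max(),ys.min(),ys.max())
# expected pixel of a point at (radius, angle) in the tester's pointer plane
def tp(r,a,x=0.0):
    h=r*np.cos(a-.25); z=.105+r*np.sin(a-.25); c,s=np.cos(TY),np.sin(TY)
    return np.array([TO[0]+c*x-s*h,TO[1]+s*x+c*h,z])
E
python3 - <<'E'
from h import *
move_linear([.5633,-.1706,.139],velocity=.04,f_stop=30); st('p1'); look('m1')
for a in(.2,.25,.28,.3,.32,.34): print(a,'tip',proj('scene',tp(.1,a)).round(1),'mid119',proj('scene',tp(.119,a)).round(1),'104',proj('scene',tp(.104,a)).round(1),proj('scene',tp(.134,a)).round(1))
E
```

```text
p1 t15.21 [ 0.5646 -0.1724  0.1401] F [-0.44 -4.56  7.7 ] w0.00 [-0.41  0.44  1.63 -0.    1.07 -0.48]
g 49 cent 292.76 195.08 box 288 298 192 199
o 42 cent 305.57 195.17 box 301 310 192 199
0.2 tip [300.6 198.9] mid119 [295.3 202.2] 104 [299.5 199.6] [291.  204.8]
0.25 tip [300.6 197.2] mid119 [295.2 200.1] 104 [299.5 197.8] [290.9 202.4]
0.28 tip [300.6 196.2] mid119 [295.3 198.8] 104 [299.5 196.7] [291. 201.]
0.3 tip [300.7 195.4] mid119 [295.3 198. ] 104 [299.5 196. ] [291. 200.]
0.32 tip [300.7 194.7] mid119 [295.3 197.1] 104 [299.6 195.2] [291.  199.1]
0.34 tip [300.8 194. ] mid119 [295.4 196.2] 104 [299.6 194.5] [291.1 198.1]
```

View pics/m1.png

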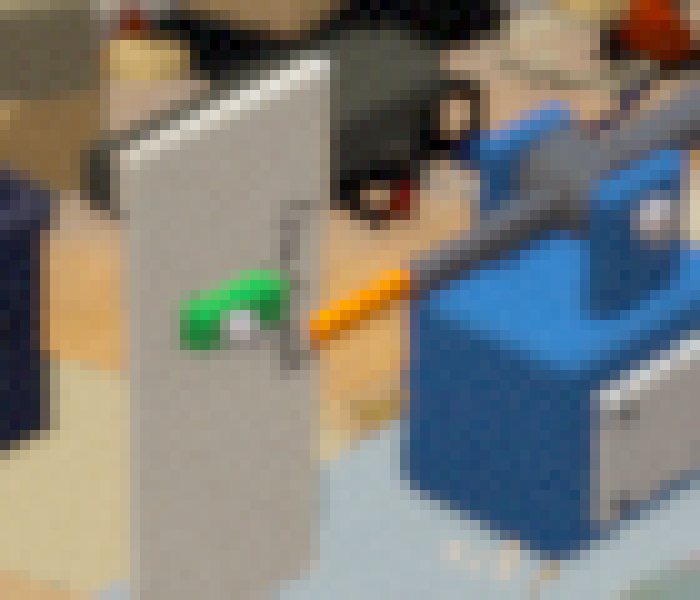

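```bash
python3 - <<'E'
from h import *
acc=0
for n in ('m1',):
    im=cv2.imread(f'pics/{n}.png')[5::10,5::10]
g=im.astype(int)
print('G-R, cols 285-303; rows 190-202')
for r in range(190,203): print(r,' '.join('%4d'%(g[r-165,c-270,1]-g[r-165,c-270,2]) for c in range(285,304)))
print('G')
for r in range(190,203): print(r,' '.join('%4d'%(g[r-165,c-270,1]) for c in range(285,304)))
# model tab outline at various x thickness
for a in(.30,.32,.34):
  print(a)
  for x in(-.006,0,.006):
    print(x,[proj('scene',tp(r,a,x)+np.array([0,0,dz])).round(1).tolist() for r in(.104,.134) for dz in(-.006,.006)])
E
```

```text
G-R, cols 285-303; rows 190-202
190   -8   -9   -8   -8  -10  -10   -9   -7   -9   -8   -9   -8   -9   -7   -8   -7  -14  -30  -38
191   -7   -7   -9   -8  -11   -8   -9  -11   -8   -2    2    1    0   -4   -6   -9  -16  -32  -42
192  -11   -8   -8   -8   -9   -9   -7   -1   19   60   95   93   60   24   -6   -9  -17  -36  -46
193   -9  -10   -8  -10   -6   -2   17   60  104  127  164  149  115   63    2   -9  -17  -36  -46
194  -10   -8   -6    5   33   60   97  129  165  167  144  134  110   48   -3   -7  -18  -39  -52
195  -10   -8    5   55  114  134  151  145  108   87   91   89   79   36   -7  -10  -25  -55  -80
196   -8   -9    7   67  136  157  131   58   20    9   29   69   65   24   -8  -27  -61  -80  -93
197   -9   -8    3   58  113  121   83   19   -5   -4    5   27   23    4  -13  -40  -88  -94  -92
198   -8   -9    3   60   99   90   62   13   -8   -9   -8   -3   -5   -5  -11  -32  -79  -88  -70
199   -8   -9    2   33   65   66   39   13   -5  -10   -9   -8   -8   -6   -8  -18  -53  -59  -52
200   -9   -9   -8   -1    6    6    0   -4   -8   -8   -9   -8   -7   -7   -6
[... 1451 characters left out ...]
5  154  158  157  157  149  138  145  151  159  163  164
0.3
-0.006 [[301.3, 199.0], [301.4, 194.7], [292.8, 203.1], [292.8, 198.8]]
0 [[299.5, 198.1], [299.6, 193.9], [291.0, 202.2], [291.0, 197.9]]
0.006 [[297.7, 197.2], [297.8, 193.0], [289.2, 201.3], [289.2, 197.0]]
0.32
-0.006 [[301.4, 198.2], [301.4, 194.0], [292.8, 202.1], [292.8, 197.8]]
0 [[299.6, 197.3], [299.6, 193.1], [291.0, 201.2], [291.0, 196.9]]
0.006 [[297.8, 196.5], [297.8, 192.2], [289.3, 200.3], [289.2, 196.0]]
0.34
-0.006 [[301.4, 197.5], [301.5, 193.2], [292.9, 201.1], [292.9, 196.8]]
0 [[299.6, 196.6], [299.7, 192.3], [291.1, 200.2], [291.1, 195.9]]
0.006 [[297.8, 195.7], [297.9, 191.5], [289.3, 199.3], [289.3, 195.0]]
```

```bash
python3 - <<'E'
from h import *
from scipy.optimize import brentq
rc=brentq(lambda r:proj('scene',tp(r,0))[0]-305.86,.05,.12); b=200.93-proj('scene',tp(rc,0))[1]
print('rc',rc,'row bias at rest',b)
rc2=brentq(lambda r:proj('scene',tp(r,.22))[0]-305.57,.05,.12)
print(rc2,'a',[brentq(lambda a:proj('scene',tp(rc2,a))[1]+bb-195.17,-.2,.6) for bb in(0,b)])
for z in(.14,.1401): print('from TCP z', brentq(lambda a:.105+.14*np.sin(.25-a)+.031*np.cos(.25-a)-z,0,.5))
E
```

```text
rc 0.08286395112709181 row bias at rest -0.3757124669207883
0.0818983663647769 a [0.2268193465054381, 0.21337529625205892]
from TCP z 0.22133367129297815
from TCP z 0.22061446077539348
```

Three estimates of the present angle agree at about 0.215–0.225: TCP height, pointer row and force. The marker's silhouette gives about 0.32. I'll press to about 0.30 first, look again, then do the final trim.

```bash
python3 - <<'E'
from h import *
move_linear([.5633,-.1706,.1275],velocity=.03,f_stop=30); dwell(.2); st('p2'); look('m2')
E
```

```text
p2 t15.99 [ 0.5649 -0.1727  0.129 ] F [ 0.33 -5.97  8.56] w0.00 [-0.41  0.45  1.64 -0.    1.04 -0.48]
g 49 cent 292.76 195.08 box 288 298 192 199
o 39 cent 305.44 192.97 box 301 310 190 196
```

View pics/m2.png

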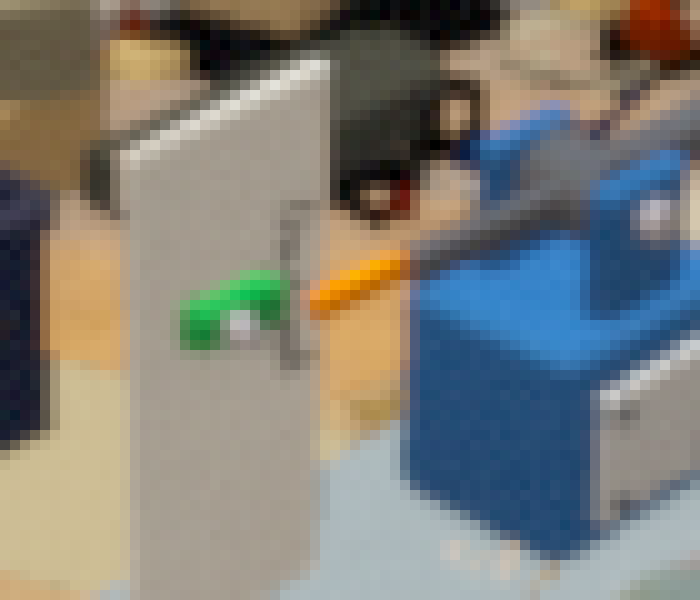

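```bash
python3 - <<'E'
from h import *
move_linear([.5633,-.1706,.1248],velocity=.02,f_stop=30); dwell(.3); st('p3'); look('m3')
p,d=snapshot('top'); cv2.imwrite('pics/m3t.png',cv2.resize(p[150:250,290:450,::-1],None,fx=5,fy=5))
p,d=snapshot('scene'); cv2.imwrite('pics/m3s.png',p[:,:,::-1])
np.save('pics/m3s.npy',d)
E
```

```text
p3 t16.62 [ 0.565  -0.1729  0.1264] F [ 0.02 -6.15  9.69] w-0.00 [-0.41  0.45  1.65 -0.    1.04 -0.48]
g 49 cent 292.76 195.08 box 288 298 192 199
o 37 cent 305.43 192.59 box 301 310 190 196
```

View pics/m3.png

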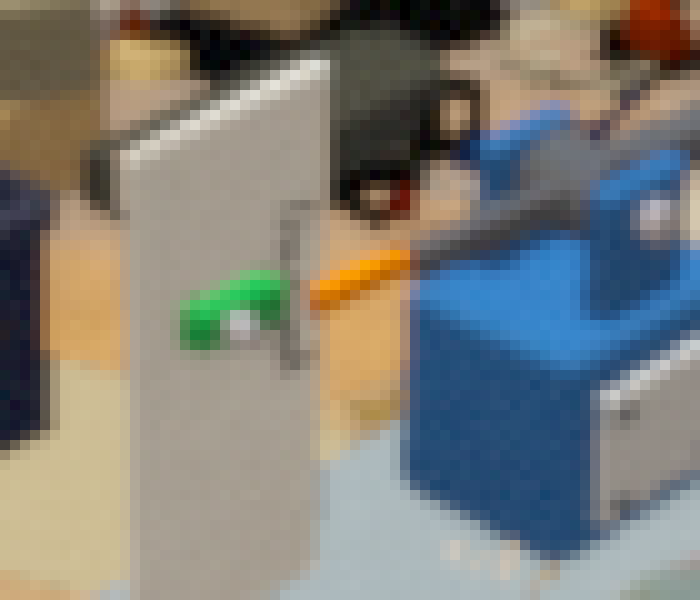

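View pics/m3t.png

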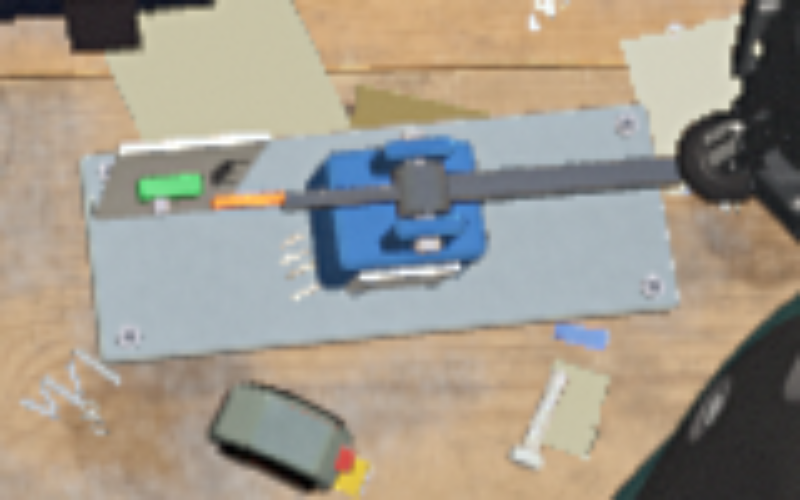

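View pics/m3s.png

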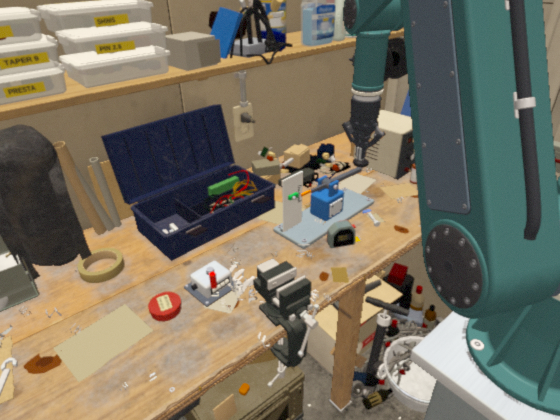

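Pointer tip now at about (301.5, 194.5) and the tab spans (288–298, 192–199). One quantitative check of both in the same frames before handing in.

```bash
python3 - <<'E'
from h import *
from scipy.optimize import brentq
def orient(I):
    f=I.astype(float); w=np.clip((f[...,2]-f[...,0])-110,0,60)/60  # R-B, BGR image
    z=np.zeros_like(w); z[186:206,299:312]=w[186:206,299:312]
    ys,xs=np.indices(w.shape); 
    return (z*xs).sum()/z.sum(),(z*ys).sum()/z.sum(),z.sum()
for nm,a0 in(('scene0',0),('m3s',.3)):
    u,v,n=orient(cv2.imread(f'pics/{nm}.png'))
    rc=brentq(lambda r:proj('scene',tp(r,a0))[0]-u,.05,.12)
    print(nm,u,v,n,'rc',rc,'a',brentq(lambda a:proj('scene',tp(rc,a))[1]-v,-.2,.6))
D=np.load('pics/m3s.npy'); I=cv2.imread('pics/m3s.png'); H=cv2.cvtColor(I,cv2.COLOR_BGR2HSV)
m=cv2.inRange(H,(8,150,150),(25,255,255))>0; z=np.zeros_like(m); z[186:200,299:312]=m[186:200,299:312]
L=tloc(cloud('scene',D)[z]); L=L[(abs(L[:,0])<.01)]; print('depth ang',np.percentile(np.arctan2(L[:,2]-.105,L[:,1])+.25,[10,50,90]),len(L))
# tab silhouette: predicted top/bottom rows
for a in(.30,.31,.32,.33,.34):
    c=np.array([proj('scene',tp(r,a,x)+np.array([0,0,dz])) for r in(.104,.134) for x in(.004,.011) for dz in(-.006,.006)])
    print(a,'rows',c[:,1].min().round(2),c[:,1].max().round(2),'cols',c[:,0].min().round(1),c[:,0].max().round(1))
print(np.argmax(0))
E
```

```text
scene0 305.8293384467881 200.5196548418025 34.766666666666666 rc 0.08298073374372568 a 0.033113881184840904
m3s 305.5007743933918 192.62674238513162 32.28333333333334 rc 0.08239885707793021 a 0.3175755517188933
depth ang [0.28563767 0.33936551 0.36801162] 33
0.3 rows 192.28 201.55 cols 287.7 298.4
0.31 rows 191.9 201.07 cols 287.7 298.4
0.32 rows 191.53 200.58 cols 287.8 298.4
0.33 rows 191.15 200.09 cols 287.8 298.4
0.34 rows 190.77 199.6 cols 287.8 298.5
0
```

Estimates put the handle at about 0.318 and the marker at about 0.325. I'll trim a further ~0.8 mm down, verify, and hand in while holding.

```bash
python3 - <<'E'
from h import *
move_linear([.5633,-.1706,.1240],velocity=.02,f_stop=30); dwell(.5); st('p4'); look('m4')
p,d=snapshot('scene'); cv2.imwrite('pics/m4s.png',cv2.resize(p[130:330,140:400,::-1],None,fx=3,fy=3,interpolation=cv2.INTER_CUBIC))
E
```

```text
p4 t17.52 [ 0.565  -0.173   0.1256] F [-0.69 -5.2   9.19] w-0.00 [-0.41  0.46  1.65 -0.    1.03 -0.48]
g 49 cent 292.76 195.08 box 288 298 192 199
o 38 cent 305.5 192.39 box 301 310 189 195
```

View pics/m4s.png

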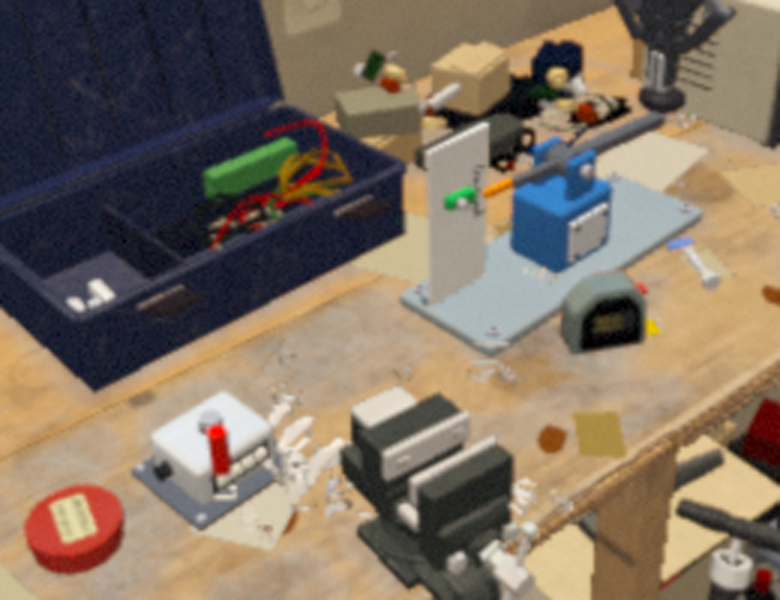

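View pics/m4.png

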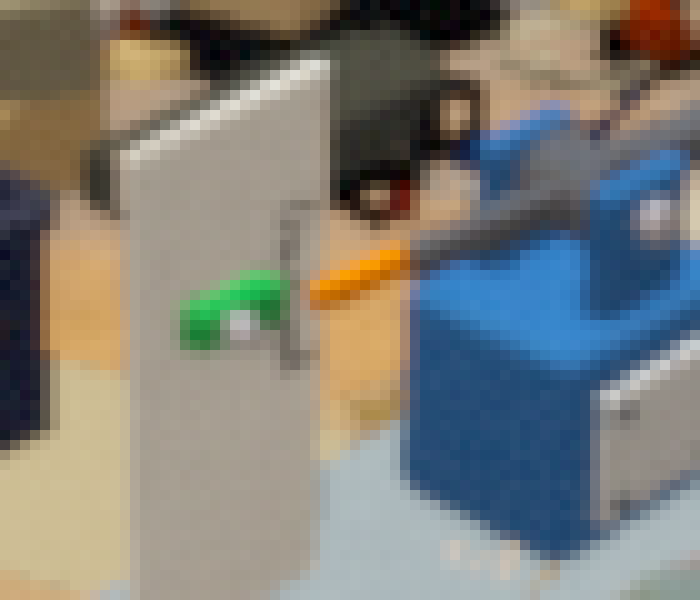

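The pointer's line runs into the middle of the green tab, the lever is home, and the tape, tin and bolt are unmoved. The force is steady at about 9 N. Handing in while holding.

```bash
python3 - <<'E'
from h import *
st('end'); hand_in()
E
```

```text
end t17.62 [ 0.565  -0.173   0.1257] F [-1.98 -6.48  9.9 ] w-0.00 [-0.41  0.46  1.65 -0.    1.03 -0.48]
the job is handed in; nothing more can be done
```

I did both steps in the order asked and handed the job in at 17.6 s, with the arm still holding the palm pad down; the hand-in gave no verdict.

**Tally counter:** I pushed the lever with closed fingers until it hit its stop. The force then rose by 18 N with no further movement, and the knob was where the stop should be. After I backed off, the knob returned to exactly its starting pixel position.

**Spring tester:** I pressed the pad in stages until the pointer lined up with the middle of the green marker.
- **Handle angle:** I put it at about 0.325 rad. TCP height gives 0.32–0.33 and the pointer in the picture about 0.32. The push of 9–10 N fits, though it includes some friction.
- **Marker angle:** I put it at 0.32–0.33 rad. The green tab is partly hidden by its screw, so its top edge suggested about 0.31 and its bottom edge about 0.34. I aimed for the middle, which leaves an uncertainty of roughly ±0.01–0.015 rad.
- **Side force:** About 5–6 N of sideways friction remained on the fingers, which shifted them about 2 mm. They stayed on the pad.

**Other objects:** The tape measure, tin and bolt looked unmoved in the last picture; I checked this by eye and did not measure it.

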